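# Chipped glass beads into the broken-glass bin

## Task

Take the scoop cup with the red grip, press the black flap of the yellow broken-glass bin open with the cup's pouring rim and tip both amber chipped beads through into the bin. Let the flap close, then stand the empty red-grip cup upright on the bench and let go. Leave the cup with the blue grip where it is.

Things in the scene. Friction and masses are not known exactly. Their poses are not given: they have to be found in the camera images.
- red_grip (a point): Centre of the red upright grip plate at the rear of a white scoop cup, 45 mm above the cup's underside. Plate: 40 mm long (cup's x), 14 mm thick (y), from the bench to 65 mm. z up; -x points to the pouring lip. Ahead of the plate, beginning 20 mm from its centre, is the open pan, 60 mm wide, rear wall 30 mm high. The cup is 130 mm long, about 70 g.
- red_lip (a point): Middle of the red-grip cup's pouring rim: 112 mm ahead (cup's -x) of the grip's centre and 30 mm lower. Same axes as the cup. From the flat floor (50 by 54 mm) a straight spout 42 mm long rises at 18 degrees to this lip: the beads stay in while level and moved smoothly, and roll out once tipped lip-down clearly past 18 degrees; 40 to 45 empties it, the lip then lowest.
- blue_grip (a point): Centre of the blue grip plate of the other white scoop cup, of the same shape, size and axes as the red-grip one; it holds two green good beads. To be left alone.
- mouth (a point): Centre of the mouth in the yellow bin's top face, 130 mm above the bench; z up, x to the hinge side. Bin: fixed, hollow, 160 (x) by 170 (y) by 130 mm. Mouth: 108 (x) by 110 mm (y), filled by the black flap. A grey collar 20 mm high, 5 mm thick, stands round it: inner faces 57 mm off on -x, 60 mm on +y and -y; the +x (hinge) side is open.
- flap (a joint): Black one-way flap, 98 mm long; 0 = shut, grows inwards to 1.2 rad. Hinge along the mouth's y, 51 mm to its +x; the free edge (-x side) goes down. Sprung shut: 1 to 1.5 N on its middle opens it, the beads' weight does not. Come with the cup's grip on the hinge side and its lip pointing to the mouth's -x, so that beads roll down the flap and off its free edge.
- chip0_center (a point): Centre of one amber chipped glass bead, 20 mm diameter, 11 g, loose in the red-grip cup.
- chip1_center (a point): Centre of the other amber chipped glass bead, the same.
Not all that is in view belongs to the job. Of the things shaped like the part that bears mouth, the yellow one is meant. Leave any brown look-alike of the part that bears red_grip alone.

How it is judged:
By the outcome, as a careful person would: the job done as asked, in the order asked, and still so for the second after the job is handed in, with the robot touching nothing.
It also fails if it takes over 72 s, if anything falls off the work surface, if the arm or the gripper's body presses on something with over 40 N, if the wrist force passes 120 N, or if a joint passes its speed limit or range.

## Robot

A 6-joint arm with a two-finger parallel gripper is mounted at the origin on the work surface. World frame = base frame: x ahead of the robot, y to its left, z up, the work surface at z = 0. Lengths are in m, angles in rad, forces in N, time in s.
With the tool pointing down it reaches from about 0.35 to 0.975 m from the base axis. Payload 4.9 kg.
Tool frame: the origin (TCP) lies midway between the tips of the shut fingers; the grasp point (between the pads) lies 19 mm behind it; z points along the fingers, y is the line along which they close (so a half turn about z gives the same grasp; the last joint's range is limited). The gripper opens to 85 mm and grips with 20 to 120 N. Pads are 22 mm wide; open, the fingers measure 114 mm over their backs; the gripper's body (76 mm by 85 mm) begins 54 mm behind the grasp point. The pads swing forward as they close: fully open they stand 13 mm farther back than shut.
Start: joints at [-1.351, 0.053, 1.613, -0, 1.476, -0.119], TCP at [0.208, -0.589, 0.231] pointing down, gripper open.
Joint ranges: [-3.01, 3.01], [-1.01, 2.22], [0.06, 2.58], [-1.02, 4.17], [0.09, 2.62], [-3.14, 3.14]. Speed limits (rad/s): [2.57, 2.57, 3.14, 3.14, 3.14, 3.14].

## Interface

Orientations are given as a rotation vector (axis times angle).
In Python, from station import ctrl, optics, job gives the robot as it stands.
- The arm moves only by the shell command python3 -m jog 'ROWS' [OPENING] [FORCE]. ROWS is JSON, a list of rows, each a list of 2 entries, a list of its own where there are three numbers: the shift along the tool's x, y, z in m, then the turn, a rotation vector about the tool's x, y, z in rad. A call has 1 to 5 rows; each row is the pose to reach, as a shift and turn from the pose commanded when the call began, along the tool's axes at that moment; what a row does not reach only later rows make up. A row lasts 1/10 s, in which the tool goes at most 50 mm and 8.59 degrees, less where a joint would pass 70% of its speed; a pose out of reach is approached as far as the arm can. A call with a gripper value outside its range is refused whole. OPENING is the opening, from 0 (shut) to 1 (fully open), set as the call begins (- or left out, the last holds). The fingers move at their own pace and stop on an object; FORCE is the grip in N (left out, the last holds). Time passes only in rows, so rows that repeat a pose let the fingers close. It gives the time, the measured TCP pose, the force, the opening and the grip force at its end, in the units of the state.
- ctrl.get_obs(): the state, without advancing time (a new reading comes with each control period).
- optics.get_image(name): name is "scene" or "top" or "wrist"; returns a dict with "image" (400x640x3 uint8, blue, green, red), "fx", "fy", "cx", "cy" (pixels), "rvec" (rotation vector, rad) and "tvec" (3), from world to camera coordinates, as OpenCV has them; the wrist camera has in their place "mount" (4x4, takes a point from camera to tool coordinates, whose origin is the TCP and whose axes are the flange's). Camera axes: x right, y down, z forward; pixel columns grow to the right and rows downward; lengths in m; the calibration is good to about 2 mm. A picture is of the moment at which its call begins: read the wrist's pose just before it. There is no depth.
- job.finish_job(): hands the job in; it is judged then, once.
The state is a dict: "t": time; "q": joint angles; "dq": joint speeds; "effort": joint torques, N m; "tool_pos": TCP position; "tool_rot": TCP orientation; "contact_force": force on the tool from outside, world axes, zero at the start; "wrist_torque": the same for the moment, N m; "opening": finger opening in m; "grip_force": force on a finger pad.
Only numpy, scipy, OpenCV 4.12 (cv2) and the standard library are available. Lean on these libraries where they do the work, as an engineer would, in place of code of your own. Each camera call takes 0.05 s, during which the arm holds its last target. There are 200 camera calls.

## Working session

There is one attempt and no reset: what is moved stays moved. The work goes in short steps, Python scripts to look and compute and a shell command to move; the robot and the scene stay as the last step left them, time stands still between calls to the robot, and variables do not carry over. Pictures are saved under pics/ and viewed, at most 10 in all, crops included, and the job is handed in when it is done.

```bash
mkdir -p pics; ls; cat > h.py <<'E'
import numpy as np, cv2
from scipy.spatial.transform import Rotation as R
from station import ctrl, optics, job
def cam(name):
    o=ctrl.get_obs(); d=optics.get_image(name); K=np.array([[d['fx'],0,d['cx']],[0,d['fy'],d['cy']],[0,0,1.]])
    if 'rvec' in d and d.get('rvec') is not None:
        Rc=cv2.Rodrigues(np.array(d['rvec'],float))[0]; Rw=Rc.T; p=-Rc.T@np.array(d['tvec'],float).ravel()
    else:
        T=np.eye(4);T[:3,:3]=R.from_rotvec(o['tool_rot']).as_matrix();T[:3,3]=o['tool_pos'];T=T@np.array(d['mount']);Rw=T[:3,:3];p=T[:3,3]
    return d['image'],K,Rw,p
def ray(c,u,v):
    _,K,Rw,p=c; r=Rw@np.linalg.inv(K)@np.array([u,v,1.]); return p,r/np.linalg.norm(r)
def plane(c,u,v,z):
    p,r=ray(c,u,v); return p+r*(z-p[2])/r[2]
def tri(rs):
    A=np.zeros((3,3));b=np.zeros(3)
    for p,r in rs:
        M=np.eye(3)-np.outer(r,r);A+=M;b+=M@p
    x=np.linalg.solve(A,b); return x,[np.linalg.norm(np.cross(x-p,r)) for p,r in rs]
def proj(c,X):
    _,K,Rw,p=c; q=K@(Rw.T@(np.array(X)-p)); return q[:2]/q[2]
E
python3 - <<'E'
from h import *
for n in ("scene","top"):
    c=cam(n); cv2.imwrite(f"pics/{n}0.png",c[0]); print(n,c[3].round(3),c[2][:,2].round(3),c[1][0,0])
o=ctrl.get_obs();print(o['t'],o['tool_pos'],o['tool_rot'])
E
```

```text
pics
scene [0.933 0.499 0.925] [-0.45  -0.437 -0.779] 460.32724514324315
top [0.392 0.029 0.941] [ 0.099 -0.018 -0.995] 395.8227812950953
0.1 [ 0.20759053 -0.58891427  0.23017682] [-3.09479666e+00 -5.29328128e-01  1.84753560e-04]
```

View pics/scene0.png

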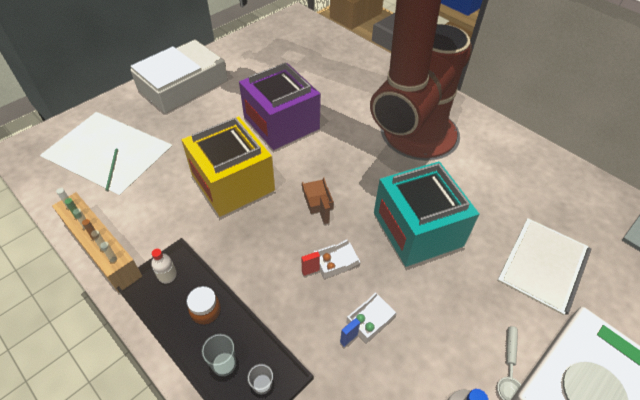

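View pics/top0.png

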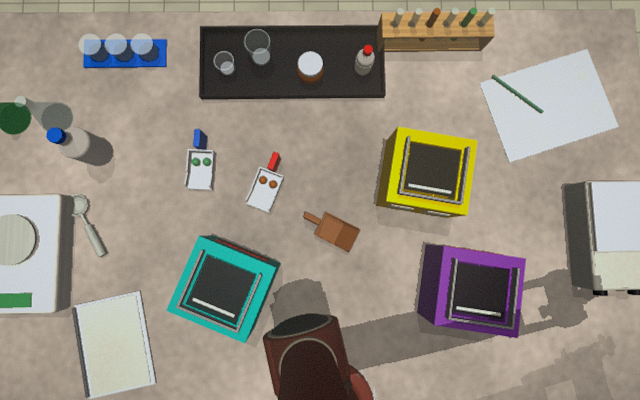

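The scene picture shows the yellow bin around (228,165), the red-grip cup at (330,260), the blue one at (368,320) and the brown decoy at (317,195). In the top picture they are at (430,170), (267,183), (200,165) and (333,230). Next I'll zoom in to find the open hinge side of the collar.

```bash
python3 - <<'E'
from h import *
t=cv2.imread('pics/top0.png');s=cv2.imread('pics/scene0.png')
a=cv2.resize(t[115:225,370:490],None,fx=4,fy=4,interpolation=cv2.INTER_CUBIC)[:440,:400]
a=cv2.resize(t[120:222,375:483],(400,378),interpolation=cv2.INTER_CUBIC)
b=cv2.resize(s[110:212,178:286],(400,378),interpolation=cv2.INTER_CUBIC)
cv2.imwrite('pics/bin.png',np.hstack([a,b]))
a=cv2.resize(t[145:220,240:300],(320,400),interpolation=cv2.INTER_CUBIC)
b=cv2.resize(s[235:285,295:365],(480,343),interpolation=cv2.INTER_CUBIC); b=cv2.copyMakeBorder(b,0,57,0,0,0)
cv2.imwrite('pics/cup.png',np.hstack([a,b]))
E
```

```text
(no output)
```

View pics/bin.png

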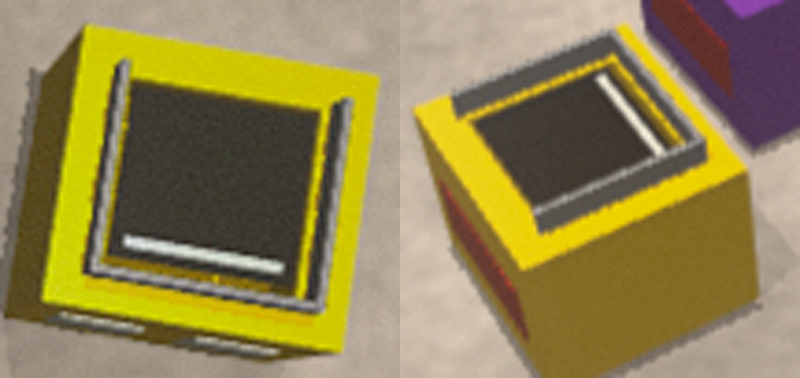

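View pics/cup.png

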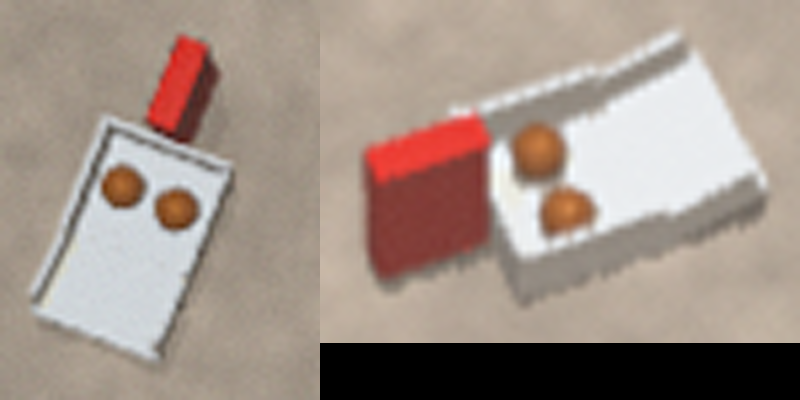

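In bin.png the collar is open at the far (+x) side, with the white stripe marking the free edge near the robot, so the hinge faces away from the robot. In cup.png the red grip is at the far end with its lip towards the robot, and both amber beads are in the pan. Next I'll measure the plate and the bin in both views.

```bash
cat > m.py <<'E'
from h import *
def big(m,roi=None):
    m=m.astype(np.uint8)
    if roi: z=np.zeros_like(m);z[roi[1]:roi[3],roi[0]:roi[2]]=m[roi[1]:roi[3],roi[0]:roi[2]];m=z
    n,l,s,ce=cv2.connectedComponentsWithStats(m); i=1+np.argmax(s[1:,4]); return l==i,ce[i],s[i]
def redtop(img,roi=None,v=185):
    h=cv2.cvtColor(img,cv2.COLOR_BGR2HSV); return big(((h[...,0]<8)|(h[...,0]>172))&(h[...,1]>150)&(h[...,2]>v),roi)
def yeltop(img,roi,v=190):
    h=cv2.cvtColor(img,cv2.COLOR_BGR2HSV); return big((abs(h[...,0].astype(int)-28)<6)&(h[...,1]>170)&(h[...,2]>v),roi)
def quad(m):
    c=max(cv2.findContours(m.astype(np.uint8),0,1)[0],key=cv2.contourArea); hl=cv2.convexHull(c)
    for e in np.linspace(2,20,60):
        a=cv2.approxPolyDP(hl,e,True)
        if len(a)==4: return a[:,0,:].astype(float)
E
python3 - <<'E'
from m import *
T=cam('top');S=cam('scene')
rt=redtop(T[0],(240,140,300,220));rs=redtop(S[0],(290,235,345,285))
print('red px',rt[1],rt[2],rs[1],rs[2]); X,e=tri([ray(T,*rt[1]),ray(S,*rs[1])]);print('redtop tri',X,e)
print(plane(T,*rt[1],.065),plane(S,*rs[1],.065))
for c,r in((T,rt),(S,rs)):
    ys,xs=np.nonzero(r[0]); P=np.array([plane(c,x,y,.065)[:2] for x,y in zip(xs,ys)]);w,v=np.linalg.eigh(np.cov(P.T));print('yaw',np.degrees(np.arctan2(*v[::-1,1])),np.sqrt(w*12))
for c,roi in((T,(360,110,500,230)),(S,(170,100,290,230))):
    m=yeltop(c[0],roi); q=quad(m[0]); print(m[2]); P=np.array([plane(c,*x,.13) for x in q]); print(q.tolist()); print(P.round(4)); print('ctr',P.mean(0), [np.linalg.norm(P[i]-P[i-1]).round(4) for i in range(4)],[np.degrees(np.arctan2(*(P[i]-P[i-1])[1::-1])).round(1) for i in range(4)])
E
```

```text
red px [272.71590909 160.15909091] [268 152  10  17  88] [310.25882353 256.11764706] [302 252  18   9  85]
redtop tri [0.55896747 0.11305039 0.0583948 ] [np.float64(0.0005569104292954057), np.float64(0.0005569104292952352)]
[0.55808433 0.11200882 0.065     ] [0.56146718 0.11642296 0.065     ]
yaw 157.92283250171545 [0.01189103 0.03743626]
yaw 156.36929926975094 [0.01244788 0.03783377]
[ 387  127   90   88 2311]
[[398.0, 127.0], [476.0, 141.0], [466.0, 214.0], [387.0, 200.0]]
[[ 0.613  -0.1572  0.13  ]
 [ 0.5812 -0.3205  0.13  ]
 [ 0.4282 -0.2912  0.13  ]
 [ 0.4595 -0.1289  0.13  ]]
ctr [ 0.52048886 -0.22446265  0.13      ] [np.float64(0.1561), np.float64(0.1664), np.float64(0.1557), np.float64(0.1653)] [np.float64(-10.4), np.float64(-101.1), np.float64(169.2), np.float64(79.1)]
[ 182  117   89   66 1036]
[[239.0, 117.0], [270.0, 155.0], [211.0, 182.0], [182.0, 139.0]]
[[ 0.4314 -0.2843  0.13  ]
 [ 0.4628 -0.1258  0.13  ]
 [ 0.6156 -0.1532  0.13  ]
 [ 0.5835 -0.3163  0.13  ]]
ctr [ 0.52334857 -0.21990048  0.13      ] [np.float64(0.1554), np.float64(0.1615), np.float64(0.1553), np.float64(0.1662)] [np.float64(168.1), np.float64(78.8), np.float64(-10.2), np.float64(-101.1)]
```

```bash
cat > g.py <<'E'
from h import *
def go(pos,yaw,tilt=0):
    "shift (tool axes) and turn from measured pose to TCP pos, tool x yaw (deg), tilt about tool y (deg)"
    o=ctrl.get_obs();A=R.from_rotvec(o['tool_rot'])
    B=R.from_euler('z',yaw,degrees=True)*R.from_euler('x',180,degrees=True)*R.from_euler('y',tilt,degrees=True)
    print('t',round(o['t'],2),'pos',o['tool_pos'].round(4) if hasattr(o['tool_pos'],'round') else o['tool_pos'],'q',np.round(o['q'],2))
    print('shift',A.inv().apply(np.array(pos)-o['tool_pos']).round(4),'turn',(A.inv()*B).as_rotvec().round(4))
E
python3 - <<'E'
from g import *
T=cam('top')
P=np.array([plane(T,375+u*.27,120+v*.27,.13) for u,v in((130,80),(320,110),(295,295),(108,265))]);print(P.round(3),P.mean(0))
go((.555,.112,.235),-22.5)
E
```

```text
[[ 0.582 -0.182  0.13 ]
 [ 0.563 -0.289  0.13 ]
 [ 0.458 -0.269  0.13 ]
 [ 0.477 -0.165  0.13 ]] [ 0.51981399 -0.22611581  0.13      ]
t 0.25 pos [ 0.2077 -0.5892  0.2307] q [-1.35  0.05  1.61  0.    1.48 -0.12]
shift [ 0.5606 -0.5459 -0.0037] turn [-1.000e-03  2.000e-04  7.315e-01]
```

```bash
python3 -m jog '[[[0.56,-0.546,0],[0,0,0]],[[0.56,-0.546,0],[0,0,0]],[[0.56,-0.546,0],[0,0,0]],[[0.56,-0.546,0],[0,0,0]],[[0.56,-0.546,0],[0,0,0]]]' 1; python3 -c "
from g import *
go((.555,.112,.235),-22.5)"
```

```text
t: 0.75
tool_pos: [0.319, -0.3635, 0.2312]
tool_rot: [3.097, 0.529, 0.0]
contact_force: [1.3, 0.1, 0.3]
opening: 0.0853
grip_force: 0.0
t 0.75 pos [ 0.319  -0.3635  0.2312] q [-1.   -0.3   1.93  0.    1.51  0.23]
shift [ 0.3804 -0.3703 -0.0037] turn [ 1.000e-04 -3.000e-04  7.308e-01]
```

```bash
python3 -m jog '[[[0.38,-0.37,0],[0,0,0.15]],[[0.38,-0.37,0],[0,0,0.3]],[[0.38,-0.37,0],[0,0,0.45]],[[0.38,-0.37,0],[0,0,0.6]],[[0.38,-0.37,0],[0,0,0.731]]]'; python3 -c "
from g import *
go((.555,.112,.235),-22.5)"
```

```text
t: 1.25
tool_pos: [0.4163, -0.1701, 0.2315]
tool_rot: [3.102, -0.494, 0.001]
contact_force: [-0.6, -0.4, 0.3]
opening: 0.0857
grip_force: 0.0
t 1.25 pos [ 0.4163 -0.1701  0.2315] q [-0.55 -0.39  2.    0.    1.53  1.33]
shift [ 0.0442 -0.3112 -0.0035] turn [ 0.0001 -0.0008  0.0768]
```

```bash
for i in 1; do python3 -m jog '[[[0.044,-0.311,-0.003],[0,0,0.076]],[[0.044,-0.311,-0.003],[0,0,0.076]],[[0.044,-0.311,-0.003],[0,0,0.076]],[[0.044,-0.311,-0.003],[0,0,0.076]],[[0.044,-0.311,-0.003],[0,0,0.076]]]'; done; python3 -c "
from g import *
go((.555,.112,.235),-22.5)"
```

```text
t: 1.75
tool_pos: [0.5254, 0.0554, 0.2339]
tool_rot: [3.083, -0.603, 0.001]
contact_force: [0.2, -0.0, -0.0]
opening: 0.0856
grip_force: 0.0
t 1.75 pos [0.5254 0.0554 0.2339] q [-0.04 -0.18  1.83 -0.    1.49  1.92]
shift [ 0.0061 -0.0636 -0.0011] turn [-0.     -0.0007  0.0065]
```

```bash
python3 -m jog '[[[0.006,-0.05,-0.001],[0,0,0.006]],[[0.006,-0.064,-0.001],[0,0,0.006]],[[0.006,-0.064,-0.001],[0,0,0.006]]]'; python3 - <<'E'
from m import *
W=cam('wrist');cv2.imwrite('pics/w1.png',W[0]);print(W[3],proj(W,(.56,.114,.065)))
E
```

```text
t: 2.05
tool_pos: [0.5547, 0.1118, 0.2343]
tool_rot: [3.082, -0.608, -0.001]
contact_force: [-0.7, -0.9, 0.5]
opening: 0.0852
grip_force: 0.0
[0.62326792 0.08362408 0.37660013] [317.00700865 182.15422084]
```

View pics/w1.png

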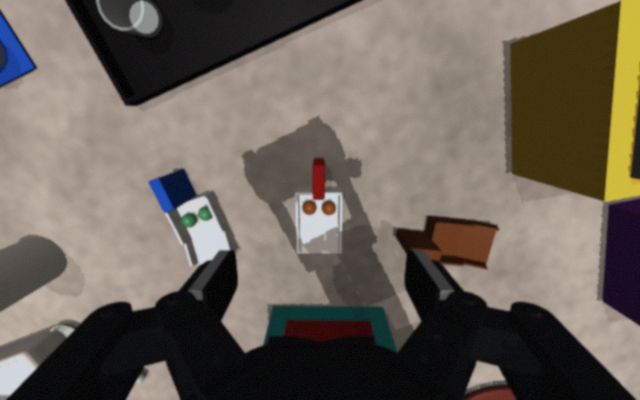

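The wrist picture shows the red plate at (319,178) almost vertical in the image, with its lip-side end at about (319,198) and both beads in the pan at (309,208) and (329,208). Next I'll descend partway and triangulate the plate from two wrist heights.

```bash
cat > w.py <<'E'
from m import *
def red(W,roi=(200,60,440,300)):
    h=cv2.cvtColor(W[0],cv2.COLOR_BGR2HSV)
    m,_,s=big(((h[...,0]<6)|(h[...,0]>174))&(h[...,1]>190)&(h[...,2]>60),roi)
    ys,xs=np.nonzero(m); r=[(y,xs[ys==y].min(),xs[ys==y].max()) for y in sorted(set(ys))]
    return s,r
def white(W,roi):
    h=cv2.cvtColor(W[0],cv2.COLOR_BGR2HSV); return big((h[...,1]<40)&(h[...,2]>130),roi)
E
python3 - <<'E'
from w import *
W=cam('wrist');s,r=red(W);print(s,r[::3],r[-1])
b=r[-1]; np.save('r1.npy',np.array(ray(W,(r[-4][1]+r[-4][2])/2,b[0]+.5)))
print('front top',plane(W,(r[-4][1]+r[-4][2])/2,b[0]+.5,.065))
E
python3 -m jog '[[[0,0,0.045],[0,0,0]],[[0,0,0.08],[0,0,0]],[[0,0,0.1],[0,0,0]],[[0,0,0.1],[0,0,0]]]'
python3 - <<'E'
from w import *
W=cam('wrist');cv2.imwrite('pics/w2.png',W[0]);s,r=red(W);print(s,r[::4],r[-1])
b=r[-1]; u=(r[-4][1]+r[-4][2])/2; v=b[0]+.5
r1=np.load('r1.npy'); print('front top tri',tri([tuple(r1),ray(W,u,v)]),plane(W,u,v,.065))
E
```

```text
[312 160  11  38 378] [(np.int64(160), np.int64(314), np.int64(321)), (np.int64(163), np.int64(313), np.int64(321)), (np.int64(166), np.int64(312), np.int64(322)), (np.int64(169), np.int64(312), np.int64(322)), (np.int64(172), np.int64(312), np.int64(322)), (np.int64(175), np.int64(312), np.int64(322)), (np.int64(178), np.int64(312), np.int64(322)), (np.int64(181), np.int64(312), np.int64(322)), (np.int64(184), np.int64(312), np.int64(321)), (np.int64(187), np.int64(312), np.int64(321)), (np.int64(190), np.int64(312), np.int64(321)), (np.int64(193), np.int64(313), np.int64(321)), (np.int64(196), np.int64(313), np.int64(321))] (np.int64(197), np.int64(313), np.int64(320))
front top [0.54310391 0.11938584 0.065     ]
t: 2.55
tool_pos: [0.5513, 0.1082, 0.1306]
tool_rot: [3.078, -0.616, -0.012]
contact_force: [0.0, 1.3, 0.2]
opening: 0.0853
grip_force: 0.0
[303 171  17  63 935] [(np.int64(171), np.int64(308), np.int64(317)), (np.int64(175), np.int64(306), np.int64(318)), (np.int64(179), np.int64(305), np.int64(318)), (np.int64(183), np.int64(304), np.int64(318)), (np.int64(187), np.int64(303), np.int64(318)), (np.int64(191), np.int64(303), np.int64(318)), (np.int64(195), np.int64(303), np.int64(318)), (np.int64(199), np.int64(303), np.int64(318)), (np.int64(203), np.int64(303), np.int64(318)), (np.int64(207), np.int64(303), np.int64(318)), (np.int64(211), np.int64(304), np.int64(318)), (np.int64(215), np.int64(304), np.int64(318)), (np.int64(219), np.int64(304), np.int64(318)), (np.int64(223), np.int64(305), np.int64(318)), (np.int64(227), np.int64(303), np.int64(318)), (np.int64(231), np.int64(303), np.int64(319))] (np.int64(233), np.int64(306), np.int64(306))
front top tri (array([0.54739221, 0.11728586, 0.08194626]), [np.float64(9.169438449922716e-05), np.float64(9.169438449932027e-05)]) [0.54082209 0.12054191 0.065     ]
```

View pics/w2.png

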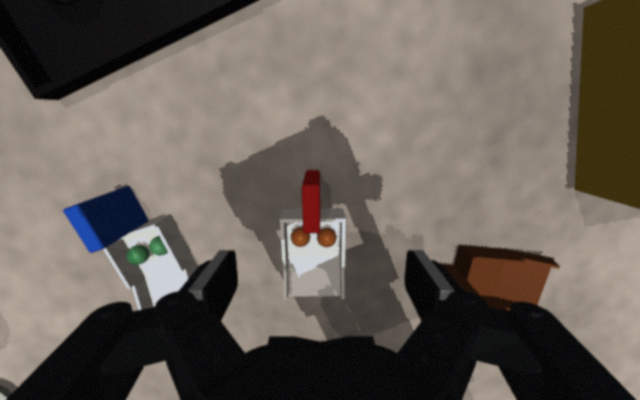

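The second wrist view agrees with the fixed cameras: the plate's front end is at about (310,231), which puts its centre near (0.560, 0.1135) at yaw −22.5°. Now I'll go down to grasp.

```bash
python3 -c "
from g import *
go((.562,.1127,.027),-22.5)"
```

```text
t 2.6 pos [0.5531 0.1086 0.1333] q [ 0.06 -0.01  1.84 -0.    1.31  2.03]
shift [ 0.007  -0.0074  0.1063] turn [ 0.0018  0.003  -0.0022]
```

```bash
python3 -m jog '[[[0.006,-0.004,0.02],[0,0,0]],[[0.006,-0.004,0.05],[0,0,0]],[[0.006,-0.004,0.08],[0,0,0]],[[0.006,-0.004,0.1],[0,0,0]],[[0.006,-0.004,0.107],[0,0,0]]]' && python3 -m jog '[[[0,0,0],[0,0,0]],[[0,0,0],[0,0,0]]]';  python3 - <<'E'
from g import *
go((.562,.1127,.027),-22.5)
W=cam('wrist');cv2.imwrite('pics/w3.png',W[0])
E
```

```text
t: 3.1
tool_pos: [0.5614, 0.1108, 0.0275]
tool_rot: [3.081, -0.614, -0.001]
contact_force: [-0.2, -0.6, 0.2]
opening: 0.0854
grip_force: 0.0
t: 3.3
tool_pos: [0.5634, 0.1114, 0.0301]
tool_rot: [-3.08, 0.613, -0.006]
contact_force: [-0.2, -0.1, 0.4]
opening: 0.0852
grip_force: 0.0
t 3.3 pos [0.5634 0.1114 0.0301] q [ 0.07  0.14  1.88 -0.    1.12  2.03]
shift [-0.0018 -0.0007  0.0031] turn [-0.0016 -0.0033 -0.0004]
```

View pics/w3.png

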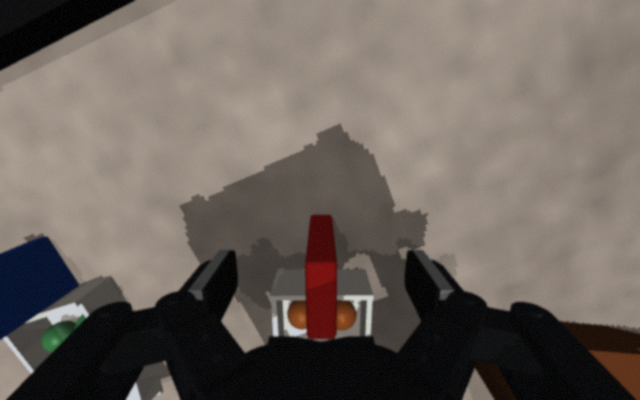

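```bash
python3 - <<'E'
from w import *
W=cam('wrist'); s,r=red(W,(270,200,380,345)); print(s); 
for v in (262,338): print(v,plane(W,321,v,.065))
o=ctrl.get_obs();p=np.array(o['tool_pos']);A=R.from_rotvec(o['tool_rot']);print(p)
g=p+A.apply([0,0,-.019]); print(g,proj(W,g), proj(W,p+A.apply([0,0,-.040])))
E
```

```text
[ 306  216   31  122 3288]
262 [0.57762944 0.10530482 0.065     ]
338 [0.54184715 0.12014214 0.065     ]
[0.56334511 0.11159642 0.03005432]
[0.56327281 0.11159183 0.04905418] [320.40098594 275.0202746 ] [320.33624097 301.66434023]
```

The wrist picture shows the plate's top face at rows 262–338, column 321, centred between the open fingers at (225,270) and (415,270). The tool is 4 mm back from the plate centre, so I'll nudge it down and forward and then close.

```bash
python3 -m jog '[[[-0.002,0,0.004],[0,0,0]],[[-0.002,0,0.004],[0,0,0]]]' && python3 -m jog '[[[0,0,0],[0,0,0]],[[0,0,0],[0,0,0]],[[0,0,0],[0,0,0]],[[0,0,0],[0,0,0]],[[0,0,0],[0,0,0]]]' 0 60 && python3 -m jog '[[[0,0,0],[0,0,0]],[[0,0,0],[0,0,0]],[[0,0,0],[0,0,0]],[[0,0,0],[0,0,0]],[[0,0,0],[0,0,0]]]'
```

```text
t: 3.6
tool_pos: [0.5596, 0.1125, 0.0239]
tool_rot: [-3.081, 0.613, 0.0]
contact_force: [-1.3, -0.4, -0.3]
opening: 0.0855
grip_force: 0.0
t: 4.1
tool_pos: [0.5599, 0.1124, 0.0239]
tool_rot: [-3.081, 0.613, -0.0]
contact_force: [-2.1, 1.1, 2.2]
opening: 0.0133
grip_force: 58.3
t: 4.6
tool_pos: [0.56, 0.1124, 0.0239]
tool_rot: [-3.081, 0.613, -0.001]
contact_force: [0.6, -0.2, 1.4]
opening: 0.0132
grip_force: 58.7
```

```bash
python3 -m jog '[[[0,0,-0.005],[0,0,0]],[[0,0,-0.015],[0,0,0]],[[0,0,-0.03],[0,0,0]],[[0,0,-0.048],[0,0,0]],[[0,0,-0.066],[0,0,0]]]' && python3 -m jog '[[[0,0,-0.018],[0,0,0]],[[0,0,-0.036],[0,0,0]],[[0,0,-0.054],[0,0,0]],[[0,0,-0.072],[0,0,0]],[[0,0,-0.09],[0,0,0]]]' && python3 -m jog '[[[0,0,-0.016],[0,0,0]],[[0,0,-0.028],[0,0,0]],[[0,0,-0.036],[0,0,0]],[[0,0,-0.04],[0,0,0]],[[0,0,-0.04],[0,0,0]]]'
python3 - <<'E'
from g import *
W=cam('wrist');cv2.imwrite('pics/w4.png',W[0][180:400,140:500])
# lip target in mouth frame for tilt
def tgt(lipx,lipz,th,off=np.array([0,0,-.021]),m=np.array([.5215,-.223]),yaw=-10.7):
    B=R.from_euler('z',yaw,degrees=True)*R.from_euler('x',180,degrees=True)*R.from_euler('y',th,degrees=True)
    ex=np.array([np.cos(np.radians(yaw)),np.sin(np.radians(yaw)),0])
    lip=np.r_[m,0]+ex*lipx+[0,0,lipz]
    return lip-B.apply(off+np.array([-.112,0,.030]))
for a in((-.02,.20,0),(-.02,.148,12),(-.025,.09,45)):
    print(a,tgt(*a).round(4)); go(tgt(*a),-10.7,a[2])
E
```

```text
t: 5.1
tool_pos: [0.56, 0.1125, 0.0917]
tool_rot: [-3.081, 0.613, -0.001]
contact_force: [1.0, -0.2, -0.4]
opening: 0.0133
grip_force: 58.5
t: 5.6
tool_pos: [0.5599, 0.1124, 0.1821]
tool_rot: [-3.081, 0.613, -0.002]
contact_force: [1.3, 0.5, -1.1]
opening: 0.0137
grip_force: 58.5
t: 6.1
tool_pos: [0.5599, 0.1124, 0.22]
tool_rot: [-3.081, 0.613, -0.0]
contact_force: [0.2, -0.4, -1.0]
opening: 0.0133
grip_force: 58.5
(-0.02, 0.2, 0) [ 0.6119 -0.2401  0.209 ]
t 6.15 pos [0.5596 0.1124 0.2193] q [ 0.07 -0.07  1.75  0.    1.46  2.03]
shift [0.1832 0.3056 0.0103] turn [ 2.000e-04  7.000e-04 -2.059e-01]
(-0.02, 0.148, 12) [ 0.6077 -0.2393  0.1801]
t 6.15 pos [0.5596 0.1124 0.2193] q [ 0.07 -0.07  1.75  0.    1.46  2.03]
shift [0.179  0.3065 0.0392] turn [ 0.0218  0.2094 -0.2052]
(-0.025, 0.09, 45) [ 0.5685 -0.2319  0.1756]
t 6.15 pos [0.5596 0.1124 0.2193] q [ 0.07 -0.07  1.75  0.    1.46  2.03]
shift [0.14   0.3146 0.0437] turn [ 0.0811  0.7833 -0.1952]
```

View pics/w4.png

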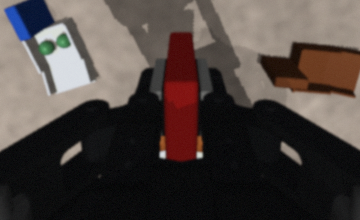

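The cropped wrist view shows the plate firmly gripped at (180,120) and an amber bead edge on each side of it at (165,145) and (200,145). Next I'll carry the cup smoothly to the bin.

```bash
python3 -m jog '[[[0.003,0.005,0],[0,0,0]],[[0.008,0.013,0],[0,0,0]],[[0.015,0.026,0],[0,0,0]],[[0.024,0.041,0],[0,0,0]],[[0.034,0.057,0],[0,0,0]]]' && python3 -m jog '[[[0.01,0.017,0],[0,0,0]],[[0.02,0.034,0],[0,0,0]],[[0.03,0.051,0],[0,0,0]],[[0.04,0.068,0],[0,0,0]],[[0.05,0.085,0],[0,0,0]]]' && python3 -m jog '[[[0.01,0.017,0],[0,0,0]],[[0.02,0.034,0],[0,0,0]],[[0.03,0.051,0],[0,0,0]],[[0.04,0.068,0],[0,0,0]],[[0.05,0.085,0],[0,0,0]]]' && python3 -m jog '[[[0.01,0.017,0],[0,0,0]],[[0.02,0.034,0],[0,0,0]],[[0.029,0.048,0],[0,0,0]],[[0.036,0.06,0],[0,0,0]],[[0.041,0.069,0],[0,0,0]]]' && python3 -m jog '[[[0.004,0.006,0],[0,0,-0.02]],[[0.006,0.009,0],[0,0,-0.06]],[[0.007,0.01,0],[0,0,-0.11]],[[0.007,0.01,0],[0,0,-0.16]],[[0.007,0.01,0],[0,0,-0.206]]]' && python3 -m jog '[[[0,0,0],[0,0,0]],[[0,0,0],[0,0,0]],[[0,0,0],[0,0,0]]]'
cat >> g.py <<'E'
def tgt(lipx,lipz,th,off=np.array([0,0,-.021]),m=np.array([.5215,-.223]),yaw=-10.7):
    B=R.from_euler('z',yaw,degrees=True)*R.from_euler('x',180,degrees=True)*R.from_euler('y',th,degrees=True)
    ex=np.array([np.cos(np.radians(yaw)),np.sin(np.radians(yaw)),0])
    return np.r_[m,0]+ex*lipx+[0,0,lipz]-B.apply(off+np.array([-.112,0,.030]))
E
python3 - <<'E'
from g import *
T=cam('top');S=cam('scene')
a=cv2.resize(T[0][90:240,360:520],(427,400));b=cv2.resize(S[0][60:220,170:330],(400,400))
cv2.imwrite('pics/over.png',np.hstack([a,b])[:,:800])
for a in((-.02,.20,0),(-.02,.148,12)): go(tgt(*a),-10.7,a[2])
E
```

```text
t: 6.65
tool_pos: [0.5694, 0.0451, 0.2194]
tool_rot: [3.081, -0.613, -0.001]
contact_force: [0.1, -0.3, -0.1]
opening: 0.0132
grip_force: 58.5
t: 7.15
tool_pos: [0.5829, -0.0531, 0.2194]
tool_rot: [3.081, -0.614, -0.001]
contact_force: [0.0, -0.0, -1.3]
opening: 0.0132
grip_force: 58.5
t: 7.65
tool_pos: [0.5966, -0.1506, 0.2195]
tool_rot: [3.081, -0.614, -0.0]
contact_force: [0.2, -0.2, -0.7]
opening: 0.0135
grip_force: 58.5
t: 8.15
tool_pos: [0.6084, -0.2293, 0.2196]
tool_rot: [-3.081, 0.613, 0.0]
contact_force: [0.5, 0.4, -1.1]
opening: 0.0133
grip_force: 58.5
t: 8.65
tool_pos: [0.611, -0.2397, 0.2197]
tool_rot: [-3.128, 0.287, 0.0]
contact_force: [-0.1, 0.1, -1.2]
opening: 0.0137
grip_force: 58.5
t: 8.95
tool_pos: [0.611, -0.2398, 0.2198]
tool_rot: [-3.128, 0.293, -0.0]
contact_force: [-0.0, -1.7, -1.0]
opening: 0.0135
grip_force: 58.5
t 9.05 pos [ 0.6109 -0.2399  0.2197] q [-0.49  0.13  1.55  0.    1.46  1.27]
shift [0.001  0.     0.0107] turn [-0.      0.0001  0.    ]
t 9.05 pos [ 0.6109 -0.2399  0.2197] q [-0.49  0.13  1.55  0.    1.46  1.27]
shift [-0.0033  0.      0.0396] turn [-0.      0.2095  0.    ]
```

View pics/over.png

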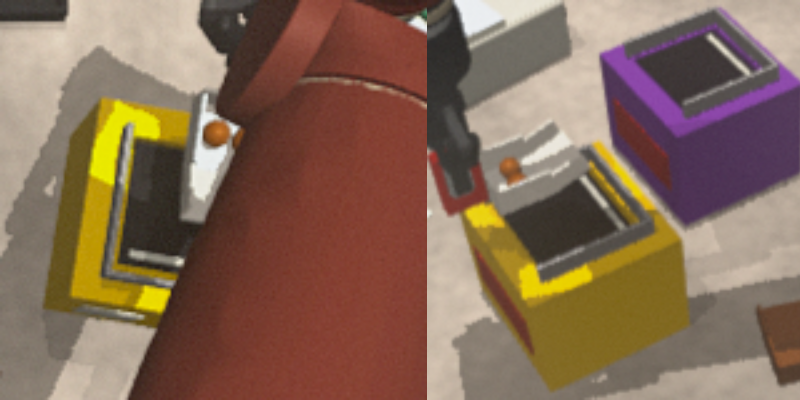

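Both crops show the level cup centred over the black flap, its lip pointing to the free-edge stripe with a bead in view at (215,133), and the arm clear of the collar. Next I'll lower with a 12° tilt and work out the pouring rows.

```bash
python3 -m jog '[[[-0.001,0,0.006],[0,0.04,0]],[[-0.001,0,0.014],[0,0.08,0]],[[-0.002,0,0.023],[0,0.13,0]],[[-0.003,0,0.032],[0,0.17,0]],[[-0.003,0,0.04],[0,0.21,0]]]' && python3 -m jog '[[[0,0,0],[0,0,0]],[[0,0,0],[0,0,0]]]'
python3 - <<'E'
from g import *
for a in((-.021,.141,16),(-.022,.134,21),(-.023,.126,26),(-.024,.116,31),(-.025,.109,36),(-.025,.100,42),(-.025,.094,47)): print(a); go(tgt(*a),-10.7,a[2])
E
```

```text
t: 9.55
tool_pos: [0.6077, -0.2393, 0.1794]
tool_rot: [3.091, -0.29, 0.328]
contact_force: [-0.8, 0.4, -0.8]
opening: 0.0135
grip_force: 58.5
t: 9.75
tool_pos: [0.6078, -0.2394, 0.1799]
tool_rot: [3.092, -0.29, 0.325]
contact_force: [0.1, 0.4, -1.5]
opening: 0.0131
grip_force: 58.5
(-0.021, 0.141, 16)
t 9.75 pos [ 0.6078 -0.2394  0.1799] q [-0.52  0.03  1.74  0.07  1.18  1.22]
shift [-0.0035 -0.0001 -0.0014] turn [-0.      0.0699 -0.0001]
(-0.022, 0.134, 21)
t 9.75 pos [ 0.6078 -0.2394  0.1799] q [-0.52  0.03  1.74  0.07  1.18  1.22]
shift [-0.0078 -0.0001 -0.0043] turn [-0.000e+00  1.572e-01 -1.000e-04]
(-0.023, 0.126, 26)
t 9.75 pos [ 0.6078 -0.2394  0.1799] q [-0.52  0.03  1.74  0.07  1.18  1.22]
shift [-0.0132 -0.0001 -0.0061] turn [-0.000e+00  2.445e-01 -1.000e-04]
(-0.024, 0.116, 31)
t 9.75 pos [ 0.6078 -0.2394  0.1799] q [-0.52  0.03  1.74  0.07  1.18  1.22]
shift [-0.0197 -0.0001 -0.0057] turn [-0.000e+00  3.317e-01 -1.000e-04]
(-0.025, 0.109, 36)
t 9.75 pos [ 0.6078 -0.2394  0.1799] q [-0.52  0.03  1.74  0.07  1.18  1.22]
shift [-0.0265 -0.0001 -0.0079] turn [-0.00e+00  4.19e-01 -1.00e-04]
(-0.025, 0.1, 42)
t 9.75 pos [ 0.6078 -0.2394  0.1799] q [-0.52  0.03  1.74  0.07  1.18  1.22]
shift [-0.0345 -0.0001 -0.0091] turn [ 0.000e+00  5.237e-01 -1.000e-04]
(-0.025, 0.094, 47)
t 9.75 pos [ 0.6078 -0.2394  0.1799] q [-0.52  0.03  1.74  0.07  1.18  1.22]
shift [-0.0417 -0.0001 -0.011 ] turn [ 0.00e+00  6.11e-01 -1.00e-04]
```

```bash
python3 -m jog '[[[-0.0035,0,-0.0015],[0,0.07,0]],[[-0.008,0,-0.0045],[0,0.157,0]],[[-0.013,0,-0.006],[0,0.245,0]],[[-0.0195,0,-0.006],[0,0.332,0]],[[-0.0265,0,-0.008],[0,0.419,0]]]' && python3 -m jog '[[[-0.007,0,-0.0045],[0,0.105,0]],[[-0.0125,0,-0.009],[0,0.192,0]],[[-0.0125,0,-0.009],[0,0.192,0]],[[-0.0125,0,-0.009],[0,0.192,0]],[[-0.0125,0,-0.009],[0,0.192,0]]]' && python3 -m jog '[[[0,0,0],[0,0,0]],[[0,0,0],[0,0,0]],[[0,0,0],[0,0,0]],[[0,0,0],[0,0,0]],[[0,0,0],[0,0,0]]]'
python3 - <<'E'
from g import *
T=cam('top');S=cam('scene');go(tgt(-.025,.094,47),-10.7,47)
a=cv2.resize(T[0][90:240,360:520],(400,375));b=cv2.resize(S[0][80:230,170:330],(400,375))
cv2.imwrite('pics/pour.png',np.hstack([a,b]))
E
```

```text
t: 10.25
tool_pos: [0.5816, -0.2347, 0.1841]
tool_rot: [2.917, -0.272, 0.957]
contact_force: [-0.4, 0.9, -0.0]
opening: 0.0135
grip_force: 58.6
t: 10.75
tool_pos: [0.5671, -0.2321, 0.1842]
tool_rot: [2.801, -0.26, 1.221]
contact_force: [0.0, 1.0, 0.2]
opening: 0.0132
grip_force: 58.7
t: 11.25
tool_pos: [0.5658, -0.2314, 0.182]
tool_rot: [2.802, -0.262, 1.219]
contact_force: [0.1, -0.0, -0.0]
opening: 0.0132
grip_force: 58.7
t 11.35 pos [ 0.5657 -0.2314  0.1819] q [-0.67 -0.36  2.22  0.62  0.62  0.7 ]
shift [-0.     -0.     -0.0002] turn [-0.0002 -0.0006  0.    ]
```

View pics/pour.png

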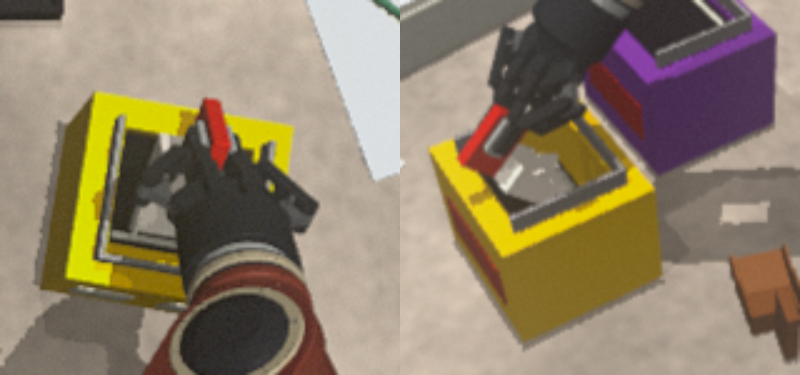

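The pour picture shows the cup tipped steeply with the flap pushed in and no amber bead left in the pan. Before and after retreating I'll check for amber pixels numerically.

```bash
cat > amb.py <<'E'
from m import *
def amber():
    for n in('top','scene','wrist'):
        c=cam(n);h=cv2.cvtColor(c[0],cv2.COLOR_BGR2HSV);m=((h[...,0]>6)&(h[...,0]<17)&(h[...,1]>150)&(h[...,2]>70)).astype(np.uint8)
        k,l,s,ce=cv2.connectedComponentsWithStats(m);print(n,[(ce[i].round().astype(int).tolist(),int(s[i,4])) for i in range(1,k) if s[i,4]>5])
if __name__=='__main__': amber()
E
python3 amb.py
python3 -m jog '[[[0.007,0,-0.007],[0,0,0]],[[0.018,0,-0.017],[0,0,0]],[[0.033,0,-0.031],[0,0,0]],[[0.048,0,-0.045],[0,0,0]],[[0.058,0,-0.055],[0,0,0]]]' && python3 -m jog '[[[0,0,0],[0,0,0]],[[0,0,0],[0,0,0]],[[0,0,0],[0,0,0]],[[0,0,0],[0,0,0]],[[0,0,0],[0,0,0]]]'
python3 amb.py; python3 - <<'E'
from g import *
go(tgt(0,.22,0),-10.7,0)
E
```

```text
top [([436, 11], 37), ([310, 76], 101), ([452, 199], 6), ([306, 214], 6), ([313, 216], 9), ([326, 226], 19), ([345, 236], 425), ([448, 261], 7), ([394, 344], 6), ([386, 365], 6), ([378, 368], 6), ([264, 390], 8), ([360, 397], 7)]
scene [([197, 170], 29), ([309, 185], 22), ([320, 186], 8), ([310, 190], 6), ([314, 199], 90), ([324, 199], 46), ([85, 222], 30), ([204, 315], 150)]
wrist [([290, 40], 66), ([296, 77], 16), ([100, 184], 316)]
t: 12.0
tool_pos: [0.5655, -0.2318, 0.2658]
tool_rot: [2.798, -0.261, 1.224]
contact_force: [0.1, -0.9, -0.2]
opening: 0.0133
grip_force: 58.6
t: 12.5
tool_pos: [0.5646, -0.231, 0.2605]
tool_rot: [2.804, -0.263, 1.217]
contact_force: [-0.2, 0.3, -1.6]
opening: 0.0136
grip_force: 58.6
top [([436, 11], 37), ([310, 76], 102), ([316, 218], 10), ([346, 237], 414), ([438, 235], 19), ([436, 244], 7), ([446, 250], 8), ([450, 256], 6), ([440, 259], 7), ([424, 262], 6), ([470, 266], 7), ([437, 268], 7), ([464, 270], 9), ([523, 296], 7), ([484, 298], 6), ([489, 307], 6), ([518, 307], 6), ([479, 318], 6), ([504, 329], 6), ([270, 394], 6)]
scene [([198, 171], 23), ([310, 185], 18), ([319, 183], 7), ([310, 190], 6), ([318, 200], 126), ([85, 222], 30), ([204, 315], 143)]
wrist [([295, 92], 50), ([301, 117], 10), ([135, 213], 218)]
t 12.65 pos [ 0.5649 -0.2312  0.2613] q [-0.67 -0.46  2.15  0.52  0.76  0.84]
shift [ 0.0226 -0.      0.0717] turn [-4.000e-04 -8.203e-01 -1.000e-04]
```

```bash
python3 - <<'E'
from m import *
T=cam('top');W=cam('wrist')
for uv in((436,11),(436,30),(310,76),(346,237)):
    for z in(.03,.07): print(uv,z,proj(W,plane(T,*uv,z)).round())
E
python3 -m jog '[[[0,0,0],[0,-0.08,0]],[[0,0,0],[0,-0.2,0]],[[0,0,0],[0,-0.34,0]],[[0,0,0],[0,-0.48,0]],[[0,0,0],[0,-0.62,0]]]' && python3 -m jog '[[[0,0,0],[0,-0.12,0]],[[0,0,0],[0,-0.19,0]],[[0,0,0],[0,-0.2,0]],[[0,0,0],[0,-0.2,0]]]'
python3 amb.py; python3 - <<'E'
from g import *
go((.56,.1125,.262),-22.5,0)
S=cam('scene');T=cam('top')
for n,c in(('S',S),('T',T)):
    for X in ((.5215-.047,-.223+.009,.131),(.5215,-.223,.131)):print(n,proj(c,X).round(1))
    # white stripe on flap
    h=cv2.cvtColor(c[0],cv2.COLOR_BGR2HSV);m=((h[...,1]<50)&(h[...,2]>190)).astype(np.uint8)
    u,v=proj(c,(.483,-.2157,.131)).astype(int);print(u,v,cv2.connectedComponentsWithStats(m[v-18:v+18,u-25:u+25])[2:])
E
```

```text
(436, 11) 0.03 [312. 113.]
(436, 11) 0.07 [306. 106.]
(436, 30) 0.03 [315. 132.]
(436, 30) 0.07 [309. 125.]
(310, 76) 0.03 [129. 213.]
(310, 76) 0.07 [111. 210.]
(346, 237) 0.03 [157. 578.]
(346, 237) 0.07 [125. 613.]
t: 13.25
tool_pos: [0.5654, -0.2315, 0.2633]
tool_rot: [3.093, -0.29, 0.307]
contact_force: [0.3, 0.3, -0.9]
opening: 0.0133
grip_force: 58.5
t: 13.65
tool_pos: [0.5653, -0.2313, 0.2614]
tool_rot: [-3.128, 0.292, -0.002]
contact_force: [-0.4, -0.1, -0.2]
opening: 0.0134
grip_force: 58.5
top [([436, 11], 38), ([310, 76], 96), ([452, 193], 8), ([462, 198], 15), ([453, 200], 6), ([464, 206], 6), ([312, 216], 6), ([339, 225], 7), ([336, 228], 7), ([451, 230], 8), ([455, 235], 9), ([326, 238], 6), ([443, 239], 7), ([451, 249], 8), ([422, 322], 8), ([393, 384], 6), ([372, 390], 6)]
scene [([198, 173], 33), ([314, 201], 71), ([325, 201], 34), ([85, 222], 30), ([204, 315], 146)]
wrist [([85, 18], 225), ([324, 153], 133), ([199, 289], 209), ([185, 289], 23), ([158, 308], 176)]
t 13.8 pos [ 0.5644 -0.2312  0.2619] q [-0.51 -0.    1.62  0.    1.52  1.25]
shift [-6.820e-02 -3.369e-
[... 210 characters left out ...]
],
       [  37,    8,    2,    2,    3],
       [  18,   10,    4,    4,    7],
       [  42,   13,    2,    2,    3]], dtype=int32), array([[24.48229342, 17.60876897],
       [ 0.33333333,  2.66666667],
       [34.        ,  4.        ],
       [37.66666667,  8.33333333],
       [19.28571429, 11.42857143],
       [42.33333333, 13.66666667]]))
T [427.9 192.1]
T [431.2 169.6]
428 188 (array([[   0,    0,   50,   36, 1649],
       [   0,    0,    2,    4,    5],
       [  32,    0,   12,   20,  142],
       [   6,   14,    2,    2,    4]], dtype=int32), array([[23.61734384, 18.41358399],
       [ 0.2       ,  1.8       ],
       [36.11267606,  7.52816901],
       [ 6.5       , 14.5       ]]))
```

```bash
python3 -m jog '[[[-0.003,-0.013,0],[0,0,0]],[[-0.008,-0.04,0],[0,0,0]],[[-0.015,-0.075,0],[0,0,0]],[[-0.022,-0.11,0],[0,0,0]],[[-0.03,-0.15,0],[0,0,0]]]' && python3 -m jog '[[[-0.008,-0.04,0],[0,0,0.02]],[[-0.016,-0.08,0],[0,0,0.06]],[[-0.024,-0.12,0],[0,0,0.11]],[[-0.032,-0.155,0],[0,0,0.16]],[[-0.036,-0.175,0],[0,0,0.206]]]' && python3 -m jog '[[[-0.001,-0.012,0],[0,0,0]],[[-0.001,-0.012,0],[0,0,0]],[[-0.001,-0.012,0],[0,0,0]]]'
python3 amb.py; python3 - <<'E'
from g import *
go((.56,.1125,.026),-22.5,0)
S=cam('scene');T=cam('top')
for f,c,roi in(('top0',T,(390,130,475,210)),('scene0',S,(190,120,265,180))):
    a=cv2.imread(f'pics/{f}.png')[roi[1]:roi[3],roi[0]:roi[2]].astype(int);b=c[0][roi[1]:roi[3],roi[0]:roi[2]].astype(int);d=abs(a-b).max(2)
    n,l,s,ce=cv2.connectedComponentsWithStats((d>45).astype(np.uint8));print(f,(d>45).sum(),s[1:][s[1:,4]>4].tolist())
E
```

```text
t: 14.4
tool_pos: [0.5628, -0.0766, 0.2621]
tool_rot: [-3.128, 0.294, -0.003]
contact_force: [1.1, -0.1, -0.4]
opening: 0.0132
grip_force: 58.5
t: 14.9
tool_pos: [0.5593, 0.1036, 0.2621]
tool_rot: [-3.08, 0.611, -0.002]
contact_force: [0.1, -0.5, -0.2]
opening: 0.0139
grip_force: 58.6
t: 15.2
tool_pos: [0.564, 0.1113, 0.2618]
tool_rot: [3.081, -0.612, 0.002]
contact_force: [-0.2, -0.3, -0.8]
opening: 0.0134
grip_force: 58.6
top [([436, 11], 37), ([310, 76], 114), ([242, 96], 8), ([312, 218], 70), ([327, 227], 36), ([337, 224], 6), ([346, 237], 372), ([321, 235], 15), ([326, 239], 6)]
scene [([196, 170], 26), ([85, 222], 28), ([204, 315], 153)]
wrist [([451, 240], 1902), ([430, 258], 8), ([441, 259], 7), ([455, 260], 7)]
t 15.35 pos [0.5642 0.1107 0.2618] q [ 0.06 -0.08  1.7  -0.    1.53  2.03]
shift [-4.800e-03 -1.000e-04  2.358e-01] turn [ 0.     -0.001  -0.0012]
top0 0 []
scene0 0 []
```

```bash
python3 - <<'E'
from m import *
for f in('top0','scene0'):
    h=cv2.cvtColor(cv2.imread(f'pics/{f}.png'),cv2.COLOR_BGR2HSV);m=((h[...,0]>6)&(h[...,0]<17)&(h[...,1]>150)&(h[...,2]>70)).astype(np.uint8)
    k,l,s,ce=cv2.connectedComponentsWithStats(m);print(f,[(ce[i].round().tolist(),int(s[i,4])) for i in range(1,k) if s[i,4]>15])
S=cam('scene');T=cam('top');h=cv2.cvtColor(S[0],cv2.COLOR_BGR2HSV)
# tilt check: red mask outline and white pan in scene
print([proj(S,X).round().tolist() for X in((.564,.111,.305),(.53,.125,.27))])
E
python3 -m jog '[[[-0.002,0,0.02],[0,0,0]],[[-0.003,0,0.055],[0,0,0]],[[-0.004,0,0.09],[0,0,0]],[[-0.004,0,0.125],[0,0,0]],[[-0.004,0,0.15],[0,0,0]]]' && python3 -m jog '[[[0,0,0.02],[0,0,0]],[[0,0,0.04],[0,0,0]],[[0,0,0.06],[0,0,0]],[[0,0,0.072],[0,0,0]],[[0,0,0.08],[0,0,0]]]' && python3 -m jog '[[[0,0,0.001],[0,0,0]],[[0,0,0.002],[0,0,0]],[[0,0,0.003],[0,0,0]],[[0,0,0.003],[0,0,0]]]'; python3 amb.py; python3 -c "
from g import *
go((.56,.1125,.024),-22.5,0);print(ctrl.get_obs()['contact_force'],ctrl.get_obs()['wrist_torque'])"
```

```text
top0 [([436.0, 11.0], 38), ([310.0, 76.0], 100), ([262.0, 180.0], 35), ([273.0, 184.0], 37), ([346.0, 237.0], 347)]
scene0 [([196.0, 170.0], 26), ([85.0, 222.0], 30), ([326.0, 256.0], 29), ([330.0, 265.0], 24), ([204.0, 315.0], 150)]
[[307.0, 183.0], [326.0, 190.0]]
t: 16.05
tool_pos: [0.5593, 0.1129, 0.1091]
tool_rot: [3.08, -0.613, -0.003]
contact_force: [0.4, 0.3, -1.3]
opening: 0.0131
grip_force: 58.6
t: 16.55
tool_pos: [0.5602, 0.113, 0.0307]
tool_rot: [3.081, -0.613, -0.0]
contact_force: [0.1, 0.2, -0.5]
opening: 0.0133
grip_force: 58.6
t: 16.95
tool_pos: [0.5612, 0.1133, 0.0296]
tool_rot: [-3.081, 0.613, -0.004]
contact_force: [-0.5, -0.2, -0.1]
opening: 0.0134
grip_force: 58.6
top [([436, 11], 37), ([310, 76], 112), ([312, 218], 86), ([341, 234], 494), ([323, 236], 37), ([331, 240], 12), ([267, 346], 6), ([283, 355], 7), ([289, 380], 6), ([218, 382], 6), ([293, 389], 6)]
scene [([445, 26], 6), ([198, 171], 24), ([85, 222], 29), ([204, 315], 151)]
wrist [([608, 370], 2976)]
t 17.1 pos [0.561  0.1133 0.0293] q [ 0.07  0.14  1.88 -0.    1.12  2.03]
shift [-0.0006  0.0011  0.0053] turn [-0.0006 -0.0018  0.0001]
[ 0.04749732 -0.14036334  0.47965235] [ 0.00970706 -0.0065057  -0.0338055 ]
```

```bash
python3 -m jog '[[[0,0,0.001],[0,0,0]],[[0,0,0.002],[0,0,0]],[[0,0,0.003],[0,0,0]],[[0,0,0.004],[0,0,0]],[[0,0,0.004],[0,0,0]]]'; python3 -m jog '[[[0,0,0.0005],[0,0,0]],[[0,0,0.001],[0,0,0]],[[0,0,0.001],[0,0,0]],[[0,0,0.001],[0,0,0]]]'
```

```text
t: 17.6
tool_pos: [0.5604, 0.1133, 0.0245]
tool_rot: [3.081, -0.613, 0.001]
contact_force: [-0.7, 0.6, -0.2]
opening: 0.0137
grip_force: 58.6
t: 18.0
tool_pos: [0.5607, 0.1132, 0.0239]
tool_rot: [-3.081, 0.613, -0.002]
contact_force: [0.3, -0.0, -0.0]
opening: 0.0132
grip_force: 58.8
```

```bash
python3 -m jog '[[[0,0,0.0005],[0,0,0]],[[0,0,0.0005],[0,0,0]],[[0,0,0.0005],[0,0,0]]]'; python3 -m jog '[[[0,0,0],[0,0,0]],[[0,0,0],[0,0,0]],[[0,0,0],[0,0,0]],[[0,0,0],[0,0,0]],[[0,0,0],[0,0,0]]]' 1 && python3 -m jog '[[[0,0,0],[0,0,0]],[[0,0,0],[0,0,0]],[[0,0,0],[0,0,0]]]' && python3 -m jog '[[[0,0,-0.01],[0,0,0]],[[0,0,-0.03],[0,0,0]],[[0,0,-0.06],[0,0,0]],[[0,0,-0.1],[0,0,0]],[[0,0,-0.14],[0,0,0]]]' && python3 -m jog '[[[0.05,0,-0.03],[0,0,0]],[[0.1,0,-0.05],[0,0,0]],[[0.15,0,-0.06],[0,0,0]],[[0.15,0,-0.06],[0,0,0]],[[0.15,0,-0.06],[0,0,0]]]'
python3 amb.py; python3 - <<'E'
from m import *
T=cam('top');S=cam('scene')
for f,c,roi in(('top0',T,(390,130,475,210)),('scene0',S,(190,120,265,180)),('scene0',S,(335,285,400,350)),('scene0',S,(290,235,365,285))):
    a=cv2.imread(f'pics/{f}.png')[roi[1]:roi[3],roi[0]:roi[2]].astype(int);b=c[0][roi[1]:roi[3],roi[0]:roi[2]].astype(int);d=abs(a-b).max(2)
    n,l,s,ce=cv2.connectedComponentsWithStats((d>45).astype(np.uint8));print(f,roi[:2],(d>45).sum(),s[1:][s[1:,4]>4].tolist())
rs=redtop(S[0],(290,235,345,285));print(rs[1],rs[2]);rt=redtop(T[0],(240,140,300,220));print(rt[1],rt[2])
E
```

```text
t: 18.3
tool_pos: [0.5608, 0.1133, 0.0239]
tool_rot: [3.081, -0.613, 0.002]
contact_force: [-3.1, -0.1, 4.9]
opening: 0.0136
grip_force: 59.3
t: 18.8
tool_pos: [0.5606, 0.1133, 0.0232]
tool_rot: [-3.081, 0.613, -0.001]
contact_force: [-0.1, 0.3, -0.0]
opening: 0.084
grip_force: 0.0
t: 19.1
tool_pos: [0.5607, 0.1133, 0.0234]
tool_rot: [-3.081, 0.613, -0.002]
contact_force: [0.2, -0.8, -0.7]
opening: 0.0852
grip_force: 0.0
t: 19.6
tool_pos: [0.5601, 0.1133, 0.1651]
tool_rot: [3.081, -0.613, 0.001]
contact_force: [1.2, -1.5, 1.0]
opening: 0.0853
grip_force: 0.0
t: 20.1
tool_pos: [0.7008, 0.0547, 0.2248]
tool_rot: [-3.08, 0.615, -0.005]
contact_force: [0.3, -0.2, 0.1]
opening: 0.0855
grip_force: 0.0
top [([436, 11], 36), ([288, 13], 7), ([242, 99], 6), ([331, 217], 7), ([343, 234], 591), ([300, 307], 8), ([311, 360], 8), ([323, 383], 11)]
scene [([314, 200], 48), ([85, 222], 29), ([204, 315], 165)]
wrist [([588, 170], 313)]
top0 (390, 130) 0 []
scene0 (190, 120) 2155 [[0, 0, 75, 60, 2145]]
scene0 (335, 285) 0 []
scene0 (290, 235) 1806 [[0, 0, 75, 50, 1796]]Traceback (most recent call last):
  File "<stdin>", line 6, in <module>
  File "m.py", line 7, in redtop
    h=cv2.cvtColor(img,cv2.COLOR_BGR2HSV); return big(((h[...,0]<8)|(h[...,0]>172))&(h[...,1]>150)&(h[...,2]>v),roi)
                                                  ~~~^^^^^^^^^^^^^^^^^^^^^^^^^^^^^^^^^^^^^^^^^^^^^^^^^^^^^^^^^^^^^^^
  File "m.py", line 5, in big
    n,l,s,ce=cv2.connectedComponentsWithStats(m); i=1+np.argmax(s[1:,4]); return l==i,ce[i],s[i]
                                                      ~~~~~~~~~^^^^^^^^^
    return _wrapfunc(a, 'argmax', axis=axis, out=out, **kwds)
    return bound(*args, **kwds)
ValueError: attempt to get argmax of an empty sequence
```

```bash
python3 -m jog '[[[-0.02,0.04,-0.03],[0,0,0]],[[-0.05,0.08,-0.06],[0,0,0]],[[-0.09,0.11,-0.06],[0,0,0]],[[-0.13,0.14,-0.06],[0,0,0]],[[-0.17,0.17,-0.06],[0,0,0]]]' && python3 -m jog '[[[-0.04,0.03,0],[0,0,0]],[[-0.08,0.06,0],[0,0,0]],[[-0.11,0.08,0],[0,0,0]],[[-0.12,0.09,0],[0,0,0]],[[-0.12,0.09,0],[0,0,0]]]'
python3 amb.py; python3 - <<'E'
from m import *
T=cam('top');S=cam('scene')
for f,c,roi in(('top0',T,(390,130,475,210)),('scene0',S,(190,120,265,180)),('top0',T,(180,120,220,195)),('scene0',S,(335,285,400,350)),('scene0',S,(295,235,365,285)),('top0',T,(240,145,295,215)),('scene0',S,(300,175,335,225))):
    a=cv2.imread(f'pics/{f}.png')[roi[1]:roi[3],roi[0]:roi[2]].astype(int);b=c[0][roi[1]:roi[3],roi[0]:roi[2]].astype(int);d=abs(a-b).max(2)
    n,l,s,ce=cv2.connectedComponentsWithStats((d>45).astype(np.uint8));print(f,roi[:2],(d>45).sum(),s[1:][s[1:,4]>4].tolist())
for c,roi in((S,(290,235,345,285)),(T,(240,140,300,220))):
    try: r=redtop(c[0],roi,150);print(r[1],r[2])
    except ValueError: print('none')
E
```

```text
t: 20.85
tool_pos: [0.4844, -0.0333, 0.2833]
tool_rot: [3.081, -0.611, 0.003]
contact_force: [0.1, -0.9, 1.7]
opening: 0.0853
grip_force: 0.0
t: 21.35
tool_pos: [0.3401, -0.0707, 0.2829]
tool_rot: [3.08, -0.615, 0.005]
contact_force: [0.2, 0.1, -0.0]
opening: 0.0851
grip_force: 0.0
top [([436, 11], 37), ([310, 76], 108), ([318, 220], 9), ([334, 222], 6), ([350, 228], 82), ([352, 237], 11), ([340, 239], 6), ([410, 251], 6)]
scene [([198, 172], 24), ([85, 222], 30), ([204, 315], 148)]
wrist [([274, 138], 1231), ([246, 142], 34), ([223, 143], 290)]
top0 (390, 130) 0 []
scene0 (190, 120) 0 []
top0 (180, 120) 0 []
scene0 (335, 285) 0 []
scene0 (295, 235) 142 [[28, 18, 13, 17, 128]]
top0 (240, 145) 198 [[17, 30, 11, 9, 67], [29, 35, 9, 9, 65], [9, 36, 8, 15, 26], [31, 57, 2, 5, 5]]
scene0 (300, 175) 559 [[0, 0, 35, 33, 558]]
[310.05376344 256.6344086 ] [302 252  17  10  93]
[272.38383838 160.05050505] [267 152  11  17  99]
```

```bash
python3 -c "
from station import job
print(job.finish_job())"
```

```text
the job is handed in; nothing more can be done
None
```

I pressed the yellow bin's flap open with the red-grip cup, tipped both amber beads in, let the flap close, and stood the empty cup upright where it came from; I handed in at about 21 s. In the last camera images the blue cup is unmoved, the bin top looks as it did at the start, and no amber beads show in the cup or on the bench. I could not see inside the bin.

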